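Hang the filled medicine basket on the pick-up hook

TASK

The small blue basket with the red medicine pack in it is ready for collection: hang it by its steel handle on the arm of the telescopic hook stand, behind the red-tipped upturned end, so that it hangs free and still with the pack inside. The stand's arm may have been left at any height, so find out how high it is before you thread the handle over it. Leave the other loose things (counting tray, bottles, pink-and-white pack) where they are.

Things in the scene. Friction and masses are not known exactly. Their poses are not given: they have to be found in the camera images.
- basket: Blue slatted basket, 80 (x) x 116 (y) x 54 mm high, about 0.2 kg; origin at the centre of its underside. A fixed steel bail (9 mm bar) stands in its y-z plane: uprights at y = +-60 mm, level top bar, axis 90.5 mm over the underside, rising between y = +-22 mm to an arch, axis 98.5 mm. Free gap over the rim: 32 mm beside the arch, 40 mm under its peak.
- bail_arch (a point): Peak of the bail's arch, on the bar's axis (the bar's underside is 4.5 mm lower). This is where the basket hangs.
- sleeve_left (a point): Centre of the black round grip sleeve (12 mm diameter, 28 mm long along the basket's y) on the level bar at the basket's +y side, 38 mm from its middle: grip it here from above, closing along the basket's x.
- sleeve_right (a point): The same sleeve on the basket's -y side.
- red_pack: Red medicine pack, 36 x 70 x 21 mm, lying loose in the basket; origin at the centre of its underside.
- stand: Fixed hook stand: dark base 180 (x) x 100 (y) x 12 mm, origin at the centre of its underside. Post, 20 mm thick, at x = +60 mm; in it a rod clamped at an unreported height, bent over into a level arm 8 mm thick at y = 0. It runs along -x to x = -88 mm and ends in an upturned tip. The arm's top is 165 to 245 mm over the desk: find it by touch or sight.
- under_arm (a point): Point on top of the base (12 mm over the desk) straight below the arm, 105 mm before the post's axis; axes as the stand's. Hang the basket about above it. The arm's upturned tip carries a red 12 mm ball, centre 48 mm farther along -x; its top is 15 mm above the arm's top. Nothing stands above the arm.
- count_tray: Green counting tray, 115 x 170 x 16 mm, a bystander; origin at the centre of its underside.
- white_bottle: White bottle, 49 mm diameter, 88 mm high, a bystander; origin at the centre of its underside.
- brown_bottle: Brown bottle with blue cap, 31 mm diameter, 82 mm high, a bystander; origin at the centre of its underside.
- pink_pack: Pink-and-white medicine pack, 60 x 85 x 31 mm, a bystander; origin at the centre of its underside.
There are look-alikes about, which are no part of the job. What is shaped like the stand but turquoise is not meant. Leave any orange look-alike of the basket alone.

How it is judged (in metres and radians):
On the way:
1. the basket is lifted off the desk with the pack in it (height (world z) of basket above 0.03 m and horizontal distance between red_pack and basket below 0.05 m and contact force between basket and stand below 0.1 N), for 0.1 s.
At the end, for the whole second after the job is handed in: The basket hangs by its bail on the arm (0.5 N or more): arch within 12 mm of the arm line, between tip and post; underside 40 to 158 mm high; lean under 0.25 rad; under 0.05 m/s and 0.6 rad/s. The red pack lies in it, within 50 mm of its middle and 30 mm of its bottom (contact force between basket and stand above 0.5 N and y of bail_arch in the frame of under_arm between -0.012 and 0.012 m and x of bail_arch in the frame of under_arm between -0.05 and 0.085 m and height (world z) of basket between 0.04 and 0.158 m and angle between basket's own z axis and vertical below 0.25 rad and linear speed of basket below 0.05 m/s and angular speed of basket below 0.6 rad/s and z of red_pack in the frame of basket between -0.005 and 0.03 m and horizontal distance between red_pack and basket below 0.05 m); the robot touches nothing.
It fails at once if the green tablet counting tray is moved more than 40 mm (distance of count_tray from where it was at the start of the episode above 0.04 m).
It fails at once if the white bottle is moved more than 40 mm (distance of white_bottle from where it was at the start of the episode above 0.04 m).
It fails at once if the brown bottle is moved more than 40 mm (distance of brown_bottle from where it was at the start of the episode above 0.04 m).
It fails at once if the pink-and-white pack is moved more than 40 mm (distance of pink_pack from where it was at the start of the episode above 0.04 m).
It also fails if it takes over 56 s, if anything falls off the work surface, if the arm or the gripper's body presses on something with over 40 N, if the wrist force passes 120 N, or if a joint passes its speed limit or range.

ROBOT

A 6-joint arm with a two-finger parallel gripper is mounted at the origin on a cart in front of the work surface, level with it; the furniture and walls round the work are solid. World frame = base frame: x ahead of the robot, y to its left, z up, the work surface at z = 0. Lengths are in m, angles in degrees, forces in N, time in s.
With the tool pointing down it reaches from about 0.325 to 0.85 m from the base axis. Payload 15.5 kg.
Tool frame: the origin (TCP) lies at the very end of the fingers, on their centre line; the grasp point (between the pads) lies arm.grip_depth behind it (arm.grip_depth is the distance from the TCP to the grasp point, in m); z points along the fingers, y is the direction in which the jaws open and shut (so a half turn about z gives the same grasp; the last joint's range is limited). The gripper opens to 91 mm and grips with 3 to 60 N. Pads are 32 mm wide; open, the fingers measure 118 mm over their backs; the gripper's body (76 mm by 178 mm) begins 60 mm behind the grasp point.
Start: joints at [-72.336, 28.281, 77.091, -0, 74.628, -5.472], TCP at [0.246, -0.575, 0.214] pointing down, gripper open.
Joint ranges: [-166.48, 166.48], [-47.26, 123.95], [12.59, 153.08], [-70.14, 250.14], [6.76, 159.57], [-176.63, 176.63]. Speed limits (degrees/s): [108.29, 108.29, 147.25, 172.46, 172.46, 172.46].

INTERFACE

Orientations are given as a 3x3 rotation matrix whose columns are the frame's x, y, z axes.
In Python, from rig import arm gives the robot as it stands. Calls block until the motion is done:
- arm.move_to(position, orientation): joint-space move of the TCP to a pose.
- arm.move_l(position, orientation=None, feed=0.15): straight line of the TCP; orientation=None keeps the orientation; feed is the mean speed in m/s.
- arm.move_joints(angles): joint-space move.
- arm.grip(opening): finger opening in m; the grip force is fixed at half the most; returns when the fingers have stopped.
- arm.sleep(seconds).
- arm.solve_ik(position, orientation): joint angles nearest the present ones, or None.
- arm.snapshot(name): name is "side" or "top"; returns the picture (420x560x3 uint8, red, green, blue); there is no depth.
- arm.get_calibration(name): a dict with "intrinsics" (3x3 intrinsics, pixels), "cam_to_world" (4x4, takes a point from camera to world coordinates). Camera axes: x right, y down, z forward; pixel columns grow to the right and rows downward; lengths in m; the calibration is good to about 2 mm. A picture is of the moment at which its call begins. get_calibration takes no time and is no camera call.
A pose or a line that the arm cannot do raises arm.Unreachable and nothing moves.
- arm.sign_off(): hands the job in, once; it reports no verdict.
Readings, each from a call of its own:
- arm.current_t(): time.
- arm.current_joint_positions(): joint angles.
- arm.current_dq(): joint speeds.
- arm.current_tau(): joint torques, N m.
- arm.current_ee_pos(): TCP position.
- arm.current_tool_rot(): TCP orientation.
- arm.current_force(): force on the tool from outside, world axes, zero at the start.
- arm.current_torque(): the same for the moment, N m.
- arm.current_width(): finger opening in m.
Only numpy, scipy, OpenCV 4.12 (cv2) and the standard library are available. Lean on these libraries where they do the work, as an engineer would, in place of code of your own. Each camera call takes 0.05 s, during which the arm holds its last target. There are 200 camera calls.

## Working session

There is one attempt and no reset: what is moved stays moved. The work goes in short steps, each a Python script; the robot and the scene stay as the last script left them, time stands still between calls to the robot, and variables do not carry over. Pictures are saved under pics/ and viewed, about 8 in all and at most 12, crops included, and the job is handed in when it is done.

```bash
mkdir -p pics; ls; cat > h.py <<'E'
import numpy as np, cv2
from rig import arm
def cal(n):
    c=arm.get_calibration(n); return np.array(c["intrinsics"]),np.array(c["cam_to_world"])
def ray(n,u,v):
    K,T=cal(n); d=T[:3,:3]@np.linalg.solve(K,[u,v,1.]); return T[:3,3],d/np.linalg.norm(d)
def onz(n,u,v,z):
    o,d=ray(n,u,v); return o+d*(z-o[2])/d[2]
def tri(a,b):
    (o1,d1),(o2,d2)=ray(*a),ray(*b)
    s=np.linalg.lstsq(np.stack([d1,-d2],1),o2-o1,rcond=None)[0]
    p,q=o1+s[0]*d1,o2+s[1]*d2; return (p+q)/2,np.linalg.norm(p-q)
def proj(n,p):
    K,T=cal(n); q=K@(T[:3,:3].T@(np.array(p)-T[:3,3])); return q[:2]/q[2]
def shot(n,f):
    im=arm.snapshot(n); cv2.imwrite(f"pics/{f}.png",im[:,:,::-1]); return im
E
python3 - <<'E'
from h import *
for n in("side","top"):
    shot(n,n+"0"); K,T=cal(n); print(n,K[0],T.round(3).tolist())
print(arm.grip_depth,arm.current_t())
print(arm.current_tool_rot())
a,b=[cv2.imread(f"pics/{n}0.png") for n in("side","top")]
E
```

```text
pics
side [521.25714824   0.         285.80579836] [[1.0, -0.001, -0.016, 0.622], [0.012, -0.604, 0.797, -1.136], [-0.01, -0.797, -0.604, 0.981], [0.0, 0.0, 0.0, 1.0]]
top [466.20856291   0.         271.61016172] [[-0.019, -0.996, 0.082, 0.479], [-1.0, 0.02, 0.013, 0.055], [-0.015, -0.082, -0.997, 1.446], [0.0, 0.0, 0.0, 1.0]]
0.0188 0.1
[[ 9.19578811e-01  3.92905445e-01 -3.49134760e-04]
 [ 3.92905589e-01 -9.19578211e-01  1.05500045e-03]
 [ 9.34587034e-05 -1.10733306e-03 -9.99999383e-01]]
```

View pics/side0.png

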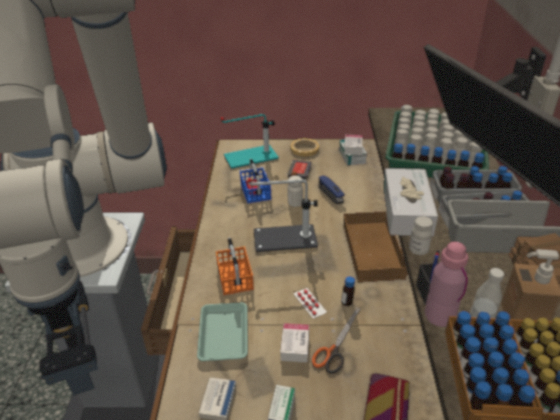

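View pics/top0.png

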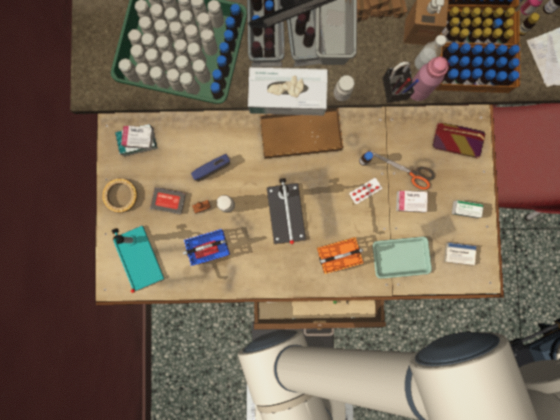

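The side view shows the blue basket at about (255,186), an orange look-alike at (235,270), the dark stand at (285,238) and a turquoise look-alike stand at (250,157). In the top view these are at (208,247), (343,255), (286,212) and (140,258). The blue basket and the dark stand fit the description, so I'll confirm them in one enlarged crop.

```bash
python3 - <<'E'
from h import *
a,b=[cv2.imread(f"pics/{n}0.png") for n in("side","top")]
A=cv2.resize(a[150:260,225:325],None,fx=4,fy=4,interpolation=2)
B=cv2.resize(b[165:275,178:312],None,fx=2.98,fy=4*0.745,interpolation=2)
B=cv2.resize(b[165:275,178:278+0],None,fx=4,fy=4,interpolation=2) if 0 else cv2.resize(b[172:282,180:310],None,fx=3,fy=3,interpolation=2)
W=np.zeros((440,800,3),np.uint8); W[:440,:400]=A; W[:330,410:800]=B; cv2.imwrite("pics/c1.png",W)
for n,im in(("side",a),("top",b)):
    h=cv2.cvtColor(im,cv2.COLOR_BGR2HSV)
    m=cv2.inRange(h,(0,150,90),(6,255,255))|cv2.inRange(h,(174,150,90),(180,255,255))
    k,l,s,c=cv2.connectedComponentsWithStats(m)
    print(n,[(s[i].tolist(),c[i].round(1).tolist()) for i in range(1,k) if s[i][4]>2 and 180<c[i][0]<320])
    m=cv2.inRange(h,(105,150,60),(125,255,255)); k,l,s,c=cv2.connectedComponentsWithStats(m)
    print(' blue',[(s[i].tolist(),c[i].round(1).tolist()) for i in range(1,k) if s[i][4]>20 and 170<c[i][0]<300 and c[i][1]>140])
E
```

```text
side [([221, 117, 3, 3, 7], [221.7, 118.0]), ([294, 163, 10, 10, 55], [298.1, 167.7]), ([248, 179, 3, 3, 7], [249.0, 180.0]), ([248, 185, 3, 3, 6], [248.7, 186.3])]
 blue [([242, 182, 28, 20, 232], [257.3, 193.7])]
top [([290, 241, 4, 3, 10], [291.5, 241.8]), ([197, 245, 21, 12, 111], [207.7, 251.1])]
 blue [([186, 231, 38, 18, 279], [204.8, 238.7]), ([189, 244, 40, 20, 219], [211.2, 254.8])]
```

View pics/c1.png

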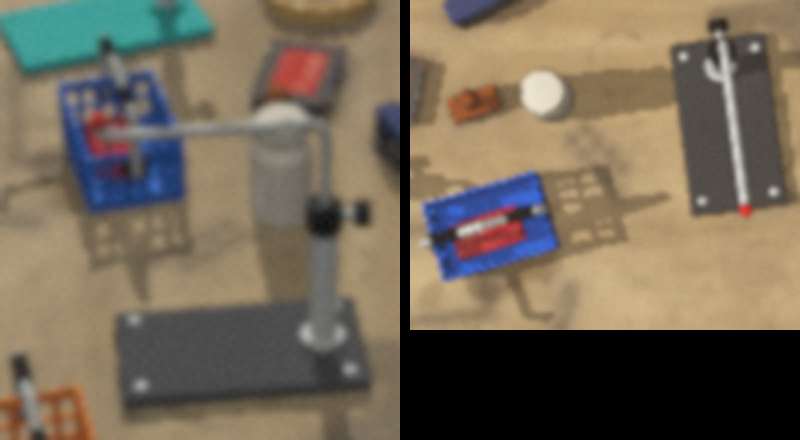

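```bash
python3 - <<'E'
from h import *
S=lambda x,y:("side",225+x/4-.4,150+y/4-.4); Tp=lambda x,y:("top",180+(x-410)/3-.3,172+y/3-.3)
print('ball', *[tri(("side",249,v),("top",291.5,241.8)) for v in(180,183,186)])
for nm,s,t in[('sleeveA far',S(113,62),Tp(441,241)),('sleeveB',S(137,160),Tp(522,213)),('sleeveA/B swapped',S(113,62),Tp(522,213)),('sw2',S(137,160),Tp(441,241)),('armend',S(308,124),Tp(722,45))]:
    print(nm,*tri(s,t), 'onz.09', onz(*t,.0905), onz(*s,.0905))
base=np.array([onz(*Tp(*p),.012) for p in[(673,48),(765,36),(788,207),(694,214)]]);print('base',base.round(4),np.linalg.norm(np.diff(base,axis=0),axis=1),base.mean(0))
bs=np.array([onz(*S(*p),.012) for p in[(118,312),(350,300),(369,382),(124,404)]]);print('base side',bs.round(4),bs.mean(0))
rim=np.array([onz(*Tp(*p),.054) for p in[(425,202),(540,174),(558,247),(445,279)]]);print('rim',rim.round(4),np.linalg.norm(np.diff(rim,axis=0),axis=1),rim.mean(0))
E
```

```text
ball (array([0.50176724, 0.02027687, 0.20813208]), np.float64(0.00010112157244780573)) (array([0.50161494, 0.01997378, 0.19872136]), np.float64(0.0005528277651029329)) (array([0.50146149, 0.01966796, 0.18923745]), np.float64(0.0012118953907816023))
sleeveA far [0.48330239 0.31679696 0.06834939] 0.0070322954331889075 onz.09 [0.47979357 0.31221588 0.0905    ] [0.4900636  0.28200553 0.0905    ]
sleeveB [0.5076267  0.24244473 0.02234917] 0.0018732302009436157 onz.09 [0.50536991 0.23339042 0.0905    ] [0.51660201 0.14457193 0.0905    ]
sleeveA/B swapped [0.4999006  0.22832396 0.12471843] 0.009669827458547407 onz.09 [0.50536991 0.23339042 0.0905    ] [0.4900636  0.28200553 0.0905    ]
sw2 [ 0.49021401  0.33902133 -0.04557779] 0.020779014475026024 onz.09 [0.47979357 0.31221588 0.0905    ] [0.51660201 0.14457193 0.0905    ]
armend [0.64665948 0.03737348 0.19520178] 0.008724393791948993 onz.09 [0.66544843 0.03621092 0.0905    ] [0.64507663 0.19238269 0.0905    ]
base [[ 0.6742  0.0858  0.012 ]
 [ 0.6847 -0.0095  0.012 ]
 [ 0.5079 -0.0289  0.012 ]
 [ 0.5025  0.0674  0.012 ]] [0.0958861  0.17789834 0.0964229 ] [0.59231306 0.0286948  0.012     ]
base side [[ 0.5037  0.0609  0.012 ]
 [ 0.6754  0.0749  0.012 ]
 [ 0.6862 -0.0179  0.012 ]
 [ 0.5141 -0.0414  0.012 ]] [0.59487333 0.01913187 0.012     ]
rim [[0.5189 0.335  0.054 ]
 [0.5446 0.2198 0.054 ]
 [0.4717 0.2027 0.054 ]
 [0.4422 0.3153 0.054 ]] [0.11794317 0.07485402 0.11644204] [0.49432314 0.26820117 0.054     ]
```

```bash
python3 - <<'E'
from h import *
ims=[arm.snapshot("side").astype(float) for _ in range(6)]; a=np.mean(ims,0)
b=np.mean([arm.snapshot("top").astype(float) for _ in range(6)],0)
cv2.imwrite("pics/c2.png",np.hstack([cv2.resize(x.clip(0,255).astype(np.uint8)[:,:,::-1],(395,500),interpolation=0) for x in(a[165:205,240:272],b[228:268,186:218+0])]))
# dark sleeves in the top view
g=b[:,:,:].max(2); m=(g<75).astype(np.uint8); m[:, :180]=0;m[:,232:]=0;m[:225]=0;m[270:]=0
k,l,s,c=cv2.connectedComponentsWithStats(m)
for i in range(1,k):
    if s[i][4]>3: print('dark',s[i],c[i].round(1),onz("top",*c[i],.0905).round(4))
# arm centreline in side view -> vertical plane through the arm
o0=np.array([.592,.0285,0]);th=np.radians(6.2);n=np.array([-np.sin(th),np.cos(th),0])
for u in range(252,302,5):
    col=a[172:196,u].min(1); v=172+int(col.argmax()); w=a[v-2:v+3,u].min(1)-a[v-3:v+4,u].min(); vc=v+(w*np.arange(-2,3)).sum()/w.sum()
    o,d=ray("side",u,vc); p=o+d*((o0-o)@n)/(d@n); print(u,round(vc,1),p.round(4))
for s in(.09,.105):
    for y in(-.038,.038):
        q=np.array([.4935,.2705,s-.0145])+y*np.array([np.cos(np.radians(105.5)),np.sin(np.radians(105.5)),0]); print('expect side',proj("side",q),proj("top",q))
E
```

```text
dark [213 241   7   4  19] [216.3 242.9] [0.5047 0.2356 0.0905]
dark [188 248   7   6  25] [191.  250.6] [0.4839 0.3095 0.0905]
252 182.9 [0.5094 0.0195 0.1992]
257 182.3 [0.5228 0.021  0.2002]
262 182.5 [0.536  0.0224 0.1986]
267 182.1 [0.5494 0.0239 0.1989]
272 181.4 [0.5628 0.0253 0.2   ]
277 181.3 [0.5762 0.0268 0.1994]
282 180.6 [0.5896 0.0282 0.2007]
287 180.1 [0.603  0.0297 0.2011]
292 178.2 [0.6164 0.0312 0.2064]
297 178.0 [0.6299 0.0326 0.2061]
expect side [256.44415428 177.30622159] [217.54167643 243.37425049]
expect side [251.49427206 164.90303834] [192.72370676 250.77283823]
expect side [256.231088   173.29984425] [216.86991894 243.29405383]
expect side [251.26209184 160.96938625] [191.77777333 250.77423033]
```

View pics/c2.png

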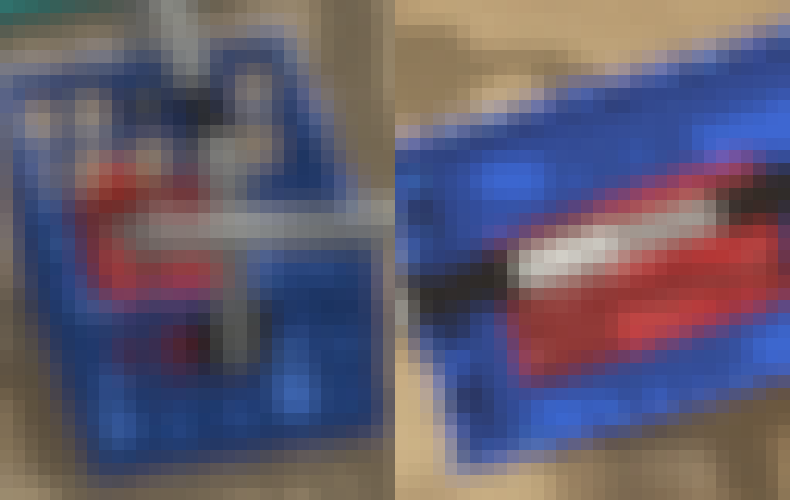

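The arm centreline comes out at z ≈ 0.200, so its top is at about 0.203. Starting from the ball's centre gives about 0.199, so I'll use 0.202 ± 4 mm. The sleeves are 77 mm apart (76 expected) and the bail lies at 105.7°. The pack sits in the middle of the basket. Next I'll pick the basket up.

```bash
cat >> h.py <<'E'
def R(deg):
    c,s=np.cos(np.radians(deg)),np.sin(np.radians(deg)); return np.array([[-s,c,0],[c,s,0],[0,0,-1.]])
GD=.0188
E
python3 - <<'E'
from h import *
p=arm.current_ee_pos()
for off in(0,180):
    print(off,[None if (q:=arm.solve_ik(x,R(a+off))) is None else np.round(q,0) for x,a in(((.484,.3095,.0717),15.7),((.45,.055,.21),6.2),((.543,.061,.21),6.2))])
arm.move_l([p[0],p[1],.36])
off=min((0,180),key=lambda o:abs(arm.solve_ik((.484,.3095,.20),R(15.7+o))[5]))
arm.move_to((.484,.3095,.33),R(15.7+off)); arm.grip(.05)
arm.move_l((.484,.3095,.14),feed=.2)
print(off,arm.current_ee_pos(),arm.current_t(),arm.current_force())
a=shot("side","g1");b=shot("top","g1t")
A=cv2.resize(a[110:230,190:310],(480,480));cv2.imwrite("pics/c3.png",A[:,:,::-1])
E
```

```text
0 [array([27., 34., 93., -0., 53., 11.]), array([ -1.,  15., 101.,  -0.,  65.,  -7.]), array([ 0., 22., 89., -0., 69., -6.])]
180 [array([  27.,   34.,   93.,   -0.,   53., -169.]), array([ -1.,  15., 101.,  -0.,  65., 173.]), array([  0.,  22.,  89.,  -0.,  69., 174.])]
0 [0.48453021 0.30978291 0.14095306] 6.9083 [0.65746377 0.5256464  0.68390157]
```

View pics/c3.png

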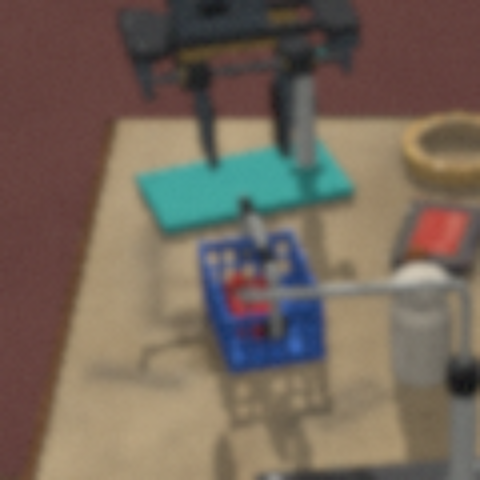

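The open fingers sit directly above the far sleeve (crop 247,155 over 247,207), clear of the turquoise stand. I'll descend, grip and lift.

```bash
python3 - <<'E'
from h import *
arm.move_l((.484,.3095,.0905-GD),feed=.12)
print(arm.current_ee_pos(),arm.current_force())
w=arm.grip(0.0); print('w',arm.current_width())
arm.move_l((.484,.3095,.12),feed=.1); print(arm.current_force(),arm.current_torque(),arm.current_t())
arm.move_l((.45,.25,.1315+.0905-GD),R(6.2),feed=.12)
print(arm.current_width(),arm.current_ee_pos(),arm.current_t(),arm.current_force(),arm.current_torque())
a=shot("side","l1");b=shot("top","l1t")
cv2.imwrite("pics/c4.png",np.hstack([cv2.resize(a[100:240,200:320],(390,455)),cv2.resize(b[180:300,190:293],(390,455))])[:,:,::-1])
E
```

```text
[0.48433844 0.30969703 0.07223183] [ 0.70501598  0.34084289 -0.30815812]
w 0.011087175883781579
[-0.54716197  0.19068316 -2.98474271] [ 0.08850034 -0.10320555 -0.04300956] 9.0417
0.010972284140782612 [0.44995294 0.25015553 0.20268966] 10.0917 [ 0.86369402  0.98276663 -1.49199151] [ 0.09802584 -0.10190568  0.01169746]
```

View pics/c4.png

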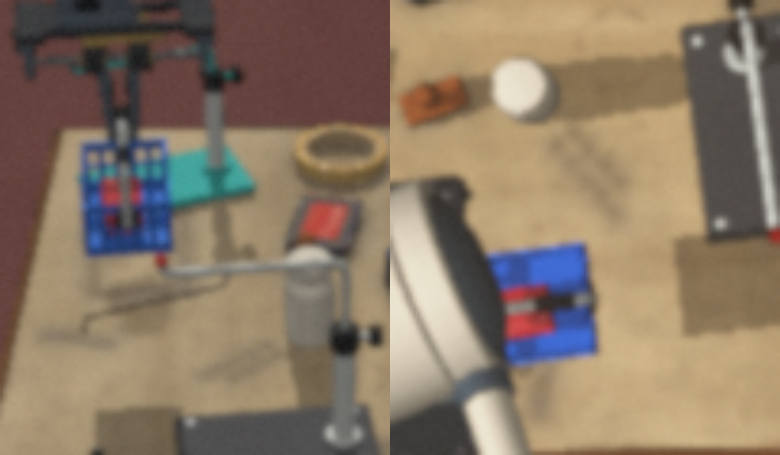

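The basket is held with the pack inside, and the ball now stands clear of it at about (250,181) in the side view. I'll measure the ball and the free sleeve precisely.

```bash
python3 - <<'E'
from h import *
a=np.mean([arm.snapshot("side").astype(float) for _ in range(4)],0);b=np.mean([arm.snapshot("top").astype(float) for _ in range(4)],0)
def red(x,r):
    m=(x[:,:,0]-np.maximum(x[:,:,1],x[:,:,2])); y0,y1,x0,x1=r; w=(m[y0:y1,x0:x1]-35).clip(0)
    Y,X=np.mgrid[y0:y1,x0:x1]; print(w.round().astype(int).max(), (w>0).sum()); return (w*X).sum()/w.sum(),(w*Y).sum()/w.sum()
s=red(a,(172,190,243,256)); t=red(b,(236,247,286,297)); print(s,t,tri(("side",*s),("top",*t)))
g=b.max(2); m=np.zeros(g.shape,np.uint8); m[250:268,228:250]=(g[250:268,228:250]<80)
k,l,st,c=cv2.connectedComponentsWithStats(m)
for i in range(1,k):
    if st[i][4]>4: print('dark',st[i],c[i],onz("top",*c[i],.222))
o0=np.array([.592,.0285,0]);th=np.radians(6.2);n=np.array([-np.sin(th),np.cos(th),0])
for u in range(254,302,6):
    col=a[174:188,u].min(1); i=int(col.argmax()); v=174+i; w=a[v-2:v+3,u].min(1)-a[v-3:v+4,u].min(); vc=v+(w*np.arange(-2,3)).sum()/w.sum()
    o,d=ray("side",u,vc); p=o+d*((o0-o)@n)/(d@n); print(u,round(vc,1),p.round(4))
# arm line in top
for v in range(195,241,5):
    row=b[v,276:300].min(1); i=int(row.argmax()); w=(row[max(i-2,0):i+3]-row[max(i-3,0):i+4].min()).clip(0); u=276+(w*np.arange(max(i-2,0),max(i-2,0)+len(w))).sum()/w.sum(); print(v,round(u,1),onz("top",u,v,.2).round(4))
E
```

```text
47 16
72 20
(np.float64(248.9908256880734), np.float64(179.62969140950793)) (np.float64(291.7247815726767), np.float64(241.7676727561557)) (array([0.50183768, 0.01972714, 0.20968179]), np.float64(0.00015097083688694521))
dark [229 258   9   5  32] [232.78125 259.4375 ] [0.45831658 0.17523719 0.222     ]
254 182.2 [0.5148 0.0201 0.2012]
260 182.1 [0.5308 0.0219 0.2004]
266 182.1 [0.5467 0.0236 0.1989]
272 181.4 [0.5628 0.0253 0.2   ]
278 181.3 [0.5788 0.0271 0.1991]
284 180.2 [0.595  0.0288 0.2015]
290 179.0 [0.6111 0.0306 0.204 ]
296 177.9 [0.6272 0.0323 0.2065]
195 284.8 [0.6278 0.0351 0.2   ]
200 285.4 [0.6143 0.034  0.2   ]
205 286.2 [0.6007 0.0322 0.2   ]
210 286.8 [0.5872 0.0307 0.2   ]
215 287.4 [0.5738 0.0294 0.2   ]
220 288.2 [0.5603 0.0276 0.2   ]
225 288.8 [0.5469 0.0262 0.2   ]
230 289.4 [0.5334 0.0248 0.2   ]
235 290.2 [0.5201 0.0232 0.2   ]
240 277.0 [0.5074 0.0585 0.2   ]
```

The ball gives an arm top of 0.201 and the arm line gives 0.204, so 0.202 still holds. The free sleeve is 75 mm from the gripped one at 96°, as expected. I'll move in front of the tip and check before threading.

```bash
python3 - <<'E'
from h import *
z=.1315+.0905-GD
arm.move_l((.44,.052,z),R(6.2),feed=.12); arm.move_l((.462,.0545,z),feed=.06); arm.sleep(.3)
print(arm.current_ee_pos(),arm.current_t(),arm.current_force())
a=shot("side","t1");b=shot("top","t1t")
cv2.imwrite("pics/c5.png",np.hstack([cv2.resize(a[130:250,200:320],(440,440)),cv2.resize(b[195:295,240:320],(352,440))])[:,:,::-1])
E
```

```text
[0.46181907 0.05447623 0.20322214] 13.2083 [-0.77788425 -0.06424512 -1.77574118]
```

View pics/c5.png

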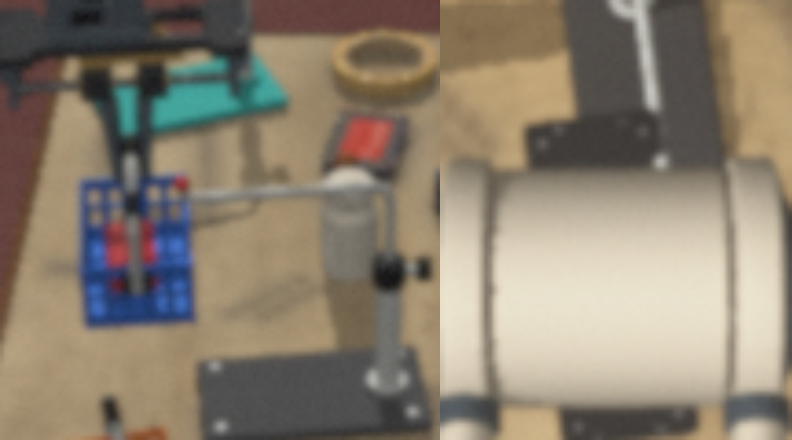

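```bash
python3 - <<'E'
from h import *
f=lambda p:((proj("side",p)-[200,130])*440/120).round(0)
for n,p in dict(grip=(.4618,.0545,.222),arch=(.4659,.0166,.230),free=(.470,-.0212,.222),uprightlowfree=(.4725,-.043,.185),rimctr=(.4659,.0166,.1855),rimN1=(.433,-.0455,.1855),rimN2=(.5125,-.037,.1855),rimF1=(.419,.07,.1855),rimF2=(.499,.079,.1855),botN2=(.5125,-.037,.1315),ball=(.5018,.0197,.2097)).items(): print(n,f(p))
a=cv2.imread("pics/t1.png");cv2.imwrite("pics/c6.png",cv2.resize(a[165:220,215:275],(780,590),interpolation=2)[:600])
E
```

```text
grip [128. 142.]
arch [128. 161.]
free [130. 200.]
uprightlowfree [134. 260.]
rimctr [132. 212.]
rimN1 [ 78. 262.]
rimN2 [191. 255.]
rimF1 [ 76. 172.]
rimF2 [183. 165.]
botN2 [195. 315.]
ball [179. 182.]
```

View pics/c6.png

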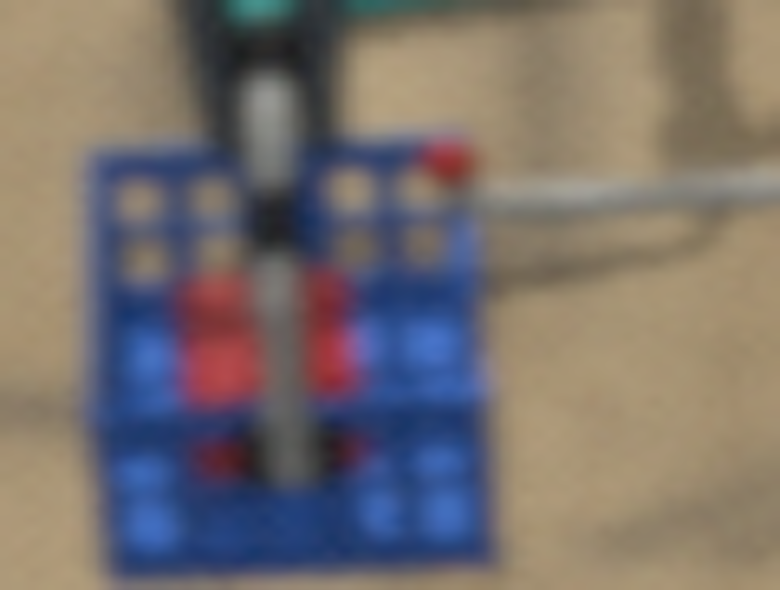

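The free sleeve is at (236,185) against a prediction of (235.5,184.5), and the rim looks 1–2 px lower than predicted. The basket therefore hangs about 2–3 mm low, so I'll raise it 2 mm and thread it on under force guard.

```bash
python3 - <<'E'
from h import *
p=np.array(arm.current_ee_pos()); z=.1335+.0905-GD
arm.move_l((.462,.0545,z),feed=.05); arm.sleep(.2); f0=np.array(arm.current_force()); print(f0)
s=np.array([.462,.0545,z]); e=np.array([.5454,.0637,z]); ok=True
for k in np.linspace(0,1,10)[1:]:
    arm.move_l(s+k*(e-s),feed=.06); f=np.array(arm.current_force())-f0; print(round(k,2),f.round(2))
    if np.linalg.norm(f)>4: ok=False; break
print(ok,arm.current_t(),arm.current_ee_pos())
a=shot("side","t2")
cv2.imwrite("pics/c7.png",cv2.resize(a[140:240,220:320],(600,600),interpolation=2)[:,:,::-1])
E
```

```text
[-1.38011974 -0.18299828 -3.31756578]
0.11 [ 0.68 -0.21  0.48]
0.22 [-0.12  0.5   1.48]
0.33 [ 1.39 -0.3   1.54]
0.44 [ 1.18 -0.17  0.97]
0.56 [ 2.38 -0.13  0.99]
0.67 [1.01 0.19 0.51]
0.78 [ 0.82 -0.25  1.96]
0.89 [0.42 1.44 1.52]
1.0 [ 0.85 -0.63  1.88]
True 16.5333 [0.54572673 0.06371985 0.20513783]
```

View pics/c7.png

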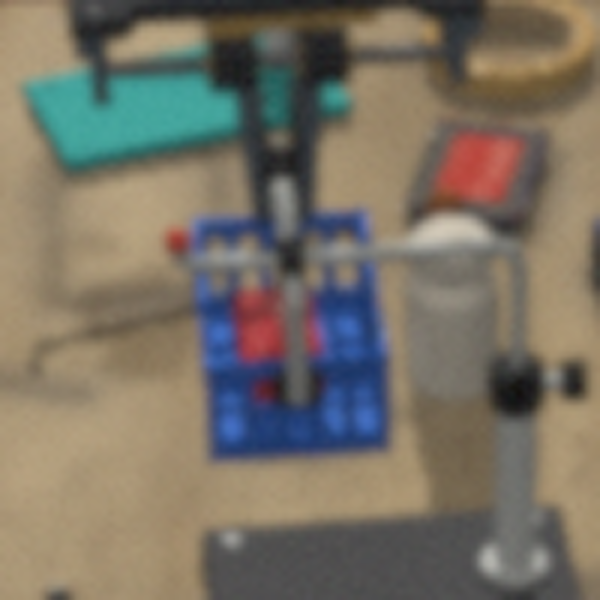

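The arm passes through the loop: the near sleeve at (268,183) is in front of it, and the basket rim is behind and below. I'll lower until I feel contact.

```bash
python3 - <<'E'
from h import *
def F(): return np.mean([(arm.sleep(.03),arm.current_force())[1] for _ in range(6)],0)
p=np.array(arm.current_ee_pos()); x,y=.5454,.0637; z=.2052
arm.sleep(.2); f0=F(); print(f0)
z-=.012; arm.move_l((x,y,z),feed=.06)
while z>.168:
    z-=.0015; arm.move_l((x,y,z),feed=.03); f=F()-f0; print(round(z,4),f.round(2))
    if f[2]>2.2 or np.linalg.norm(f)>6: break
print(arm.current_t(),arm.current_ee_pos(),'basket z',arm.current_ee_pos()[2]+GD-.0905)
a=shot("side","t3")
cv2.imwrite("pics/c8.png",cv2.resize(a[140:240,220:320],(600,600),interpolation=2)[:,:,::-1])
E
```

```text
[-0.21244518 -0.11427066 -1.9561991 ]
0.1917 [ 0.17  0.09 -0.31]
0.1902 [0.19 0.22 0.06]
0.1887 [ 0.02  0.25 -0.35]
0.1872 [ 0.49 -0.06 -0.07]
0.1857 [ 0.88  0.2  -0.06]
0.1842 [ 0.25 -0.09 -0.12]
0.1827 [0.57 0.51 2.7 ]
20.4833 [0.54554339 0.06370586 0.18281522] basket z 0.11111522085093942
```

View pics/c8.png

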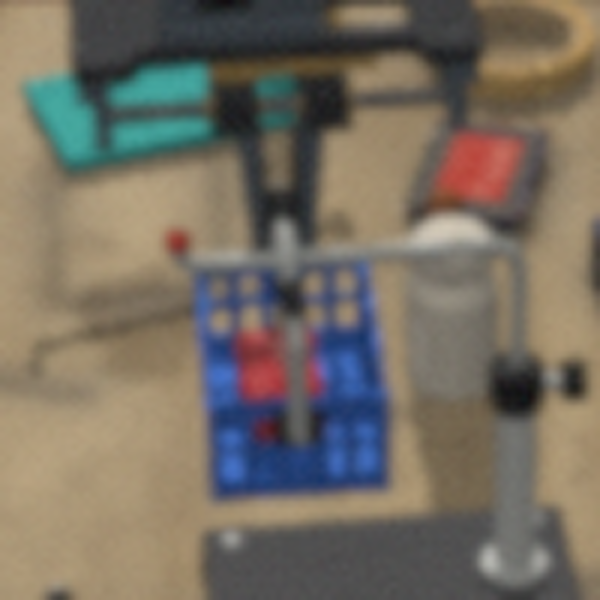

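Contact came at basket z ≈ 0.111, so the arm top is at about 0.205, which matches the sight estimate. In the picture the arch sits on the arm between the sleeves. I'll release and retreat upward.

```bash
python3 - <<'E'
from h import *
arm.move_l((.5454,.0637,.1820),feed=.02); arm.sleep(.3)
arm.grip(.05); arm.sleep(1.0); print(arm.current_force())
arm.move_l((.5454,.0637,.34),feed=.08); print(arm.current_force(),arm.current_t())
arm.move_to((.38,.30,.36),R(6.2)); arm.sleep(2.5); print(arm.current_t())
a=shot("side","f1");b=shot("top","f1t"); arm.sleep(.5); a2=shot("side","f2")
print(np.abs(a.astype(int)-a2)[140:240,220:320].mean())
cv2.imwrite("pics/c9.png",np.hstack([cv2.resize(a[140:240,220:320],(400,400),interpolation=2),cv2.resize(b[170:270,240:340],(400,400),interpolation=2)])[:,:,::-1])
E
```

```text
[0.22144951 0.47752869 0.68837486]
[-0.64605403 -0.44936591  0.06783189] 24.95
28.5667
1.4834333333333334
```

View pics/c9.png

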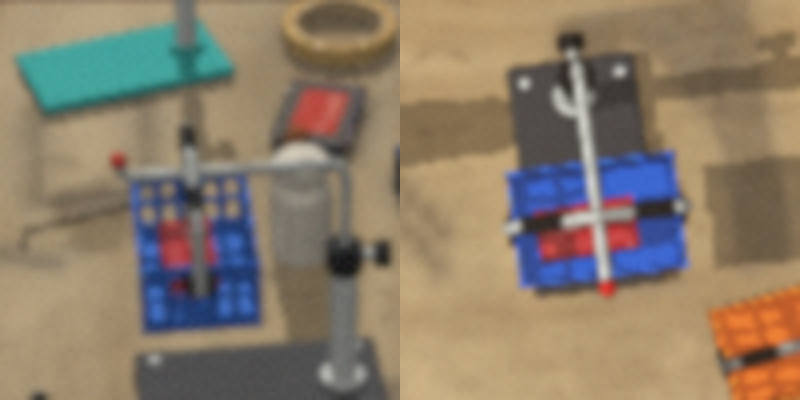

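The basket hangs level on the arm behind the red tip. The arm crosses the arch midway between the sleeves, and the pack is inside. I'll run a last stillness check against the static background, then hand in.

```bash
python3 - <<'E'
from h import *
arm.sleep(3); a=arm.snapshot("side").astype(int); arm.sleep(.35); c=arm.snapshot("side").astype(int); d=np.abs(a-c)
print('basket',d[183:225,250:290].mean(),'background',d[200:260,345:400].mean(),d[240:300,250:300].mean())
print(arm.current_t()); arm.sign_off()
E
```

```text
basket 1.5817460317460317 background 1.664949494949495 1.512
32.6667
the job is handed in; nothing more can be done
```

I hung the blue basket by its bail on the dark stand's arm, behind the red tip, with the red pack inside, and handed the job in at 32.7 s. No verdict was reported.

- **Pick-up:** I gripped the far sleeve from above and lifted; the pack stayed in the basket.
- **Arm height:** sight gave 0.201 m (from the ball) and 0.204 m (from the arm line) for the arm's top. Contact on lowering put it at about 0.205 m. I had planned with 0.202 m.
- **Threading:** before threading, the basket rim looked 1–2 px lower than predicted, so I raised it 2 mm. The force stayed within about 3 N throughout.
- **Last checks:** the arch rested on the arm about 2–3 mm off centre between the sleeves, and the basket hung level with its underside at about 0.11 m. Frame-to-frame change on the basket was no more than camera noise, so it was still. The gripper was well clear.
- **Bystanders:** I did not measure these afterwards. I planned the path clear of them, and the white bottle looked unmoved in the pictures.

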